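# Push the fallen chopping boards back in their rack

### The arm

A 6-joint arm with a two-finger parallel gripper is mounted at the origin on the work surface. World frame = base frame: x ahead of the robot, y to its left, z up, the work surface at z = 0. Lengths are in m, angles in rad, forces in N, time in s.
With the tool pointing down it reaches from about 0.275 to 0.975 m from the base axis. Payload 8.4 kg.
Tool frame: the origin (TCP) lies midway between the tips of the shut fingers; the grasp point (between the pads) lies 19 mm behind it (arm.grip_depth is the distance from the TCP to the grasp point, in m); z points along the fingers, y is the line along which they close (so a half turn about z gives the same grasp; the last joint's range is limited). The gripper opens to 92 mm and grips with 3 to 60 N. Pads are 20 mm wide; open, the fingers measure 128 mm over their backs; the gripper's body (75 mm by 189 mm) begins 69 mm behind the grasp point.
Start: joints at [-0.002, 0.353, 1.633, -0, 1.155, -0.002], TCP at [0.625, -0, 0.185] pointing down, gripper open.
Joint ranges: [-2.63, 2.63], [-0.92, 2.1], [0.06, 2.66], [-1.3, 4.44], [0, 2.69], [-3.02, 3.02]. Speed limits (rad/s): [2.22, 2.22, 2.79, 3.14, 3.14, 3.14].

### API

Orientations are given as a unit quaternion [w, x, y, z].
In Python, from workcell import arm gives the robot as it stands. The module is installed in compiled form; this text tells all that it offers. Calls block until the motion is done:
- arm.goto(position, orientation): joint-space move of the TCP to a pose.
- arm.move_straight(position, max_speed=0.15, attitude=None): straight line of the TCP; attitude=None keeps the orientation; max_speed is the mean speed in m/s.
- arm.move_joints(angles): joint-space move.
- arm.move_gripper(opening): opening from 0.0 (shut) to 1.0 (fully open); the grip force is fixed at half the most; returns when the fingers have stopped.
- arm.hold(seconds).
- arm.solve_ik(position, orientation): joint angles nearest the present ones, or None.
- arm.capture(name): name is "scene" or "side" or "wrist"; returns a dict with "img" (480x640x3 uint8, blue, green, red), "fx", "fy", "cx", "cy" (pixels), "dist_coeffs" ([k1, k2, p1, p2, k3] as OpenCV has them; the pictures are not rectified), "R" (3x3) and "t" (3): a world point X has camera coordinates R X + t. Camera axes: x right, y down, z forward; pixel columns grow to the right and rows downward; lengths in m; the calibration is good to about 2 mm. A picture is of the moment at which its call begins. There is no depth.
A pose or a line that the arm cannot do raises arm.IKError and nothing moves.
- arm.finish_job(): hands the job in; it is judged then, once.
Readings, each from a call of its own:
- arm.current_clock(): time.
- arm.current_joint_pos(): joint angles.
- arm.current_joint_vel(): joint speeds.
- arm.current_joint_torque(): joint torques, N m.
- arm.current_tcp_pos(): TCP position.
- arm.current_tcp_rot(): TCP orientation.
- arm.current_force(): force on the tool from outside, world axes, zero at the start.
- arm.current_moment(): the same for the moment, N m.
- arm.current_finger_gap(): opening from 0.0 (shut) to 1.0 (fully open).
- arm.current_gripper_force(): force on a finger pad.
Only numpy, scipy, OpenCV 4.12 (cv2) and the standard library are available. Lean on these libraries where they do the work, as an engineer would, in place of code of your own. Each camera call takes 0.05 s, during which the arm holds its last target. There are 200 camera calls.

### The job

Two of the three chopping boards in the rack have flopped forward towards the robot. Push each of them back over with the fingertips, gently and without grasping or lifting it, until it leans at rest against the back rail like the tall board, its foot still in the slot. Leave the tall board and everything around the rack as it is.

Things in the scene. Friction and masses are not known exactly. Their poses are not given: they have to be found in the camera images.
- rack: Fixed dark wooden rack for three boards, 100 mm deep (x), 450 mm wide (y). Origin: centre of its underside, on the worktop; own x points away from the robot, own y along the rack, z up. Posts and cross pins, 10 mm thick, up to 106 mm high, at y = -210, -70, 70, 210 mm part three bays; a board stands within 6 mm of y = -140, 0 or 140 mm; which board is in which bay changes.
- slot (a point): Middle of the slot floor, at rack x = 0, y = 0, 20 mm above the worktop. The slot runs along the whole rack, 22 mm wide and 12 mm deep. Each board stands in it on its lower edge and leans about 14 degrees on one rail. Boards: loose, 0.2 to 0.5 kg. Pushed near the top (under 5 N) a board pivots in the slot; within 5 degrees of upright it can stay standing, past that it falls on.
- front_rail (a point): Middle of the front rail (robot side), at rack x = -33 mm, 100 mm above the worktop: a round bar 12 mm thick along the whole rack.
- back_rail (a point): Middle of the back rail (far side), at rack x = +33 mm, 100 mm above the worktop: a round bar 12 mm thick along the whole rack.
- small_board: Plain light wooden chopping board, the lowest: 110 mm wide, 190 mm high, 18 mm thick. At the start it leans forward, its top 14 degrees towards the robot, on the front rail. Origin on its mid-plane, 9 mm above its lower edge; own z runs up the board, own x is its thickness, away from the robot, own y its width.
- small_board_top (a point): Centre of the top edge of the small board (190 mm from its lower edge).
- small_board_foot (a point): Centre of the lower edge of the small board.
- paddle_board: Light wooden paddle board with a handle up: blade 110 mm wide and 165 mm high, then a centred handle 40 mm wide to a total height of 245 mm; 18 mm thick. At the start it leans forward, its top 14 degrees towards the robot, on the front rail. Origin on its mid-plane, 9 mm above its lower edge; own z runs up the board, own x is its thickness, away from the robot, own y its width.
- paddle_board_top (a point): Centre of the top end of the paddle board handle (245 mm from the lower edge).
- paddle_board_foot (a point): Centre of the lower edge of the paddle board.
- tall_board: Plain light wooden chopping board, 110 mm wide, 250 mm high, 18 mm thick. It already leans back, its top 14 degrees away from the robot, on the back rail; to be left alone. Origin on its mid-plane, 9 mm above its lower edge; own z runs up the board, own x is its thickness, away from the robot, own y its width.
- tall_board_top (a point): Centre of the top edge of the tall board (250 mm from its lower edge).
- tall_board_foot (a point): Centre of the lower edge of the tall board.
- spice_tin: Round tin 56 mm across, 70 mm high, in front of the rack (robot side). Origin at the centre of its underside. Loose; to be left alone.
- salt_pot: White ceramic salt pot, 56 mm across, 67 mm high, in front of the rack (robot side). Origin at the centre of its underside. Loose; to be left alone.
- mug: Blue mug, 80 mm across, 90 mm high, beside one end of the rack. Origin at the centre of its underside. Loose; to be left alone.
- pepper_mill: Dark wooden pepper mill, 60 mm across, 172 mm high, beside one end of the rack. Origin at the centre of its underside. Loose; to be left alone.
- jam_jar: Jar 70 mm across, 100 mm high, behind the rack. Origin at the centre of its underside. Loose; to be left alone.
- spoon: Wooden spoon 190 mm long, lying flat in front of the rack (robot side); origin under its middle. Loose; to be left alone.
- bowl: White bowl 120 mm across, 55 mm high, behind the rack. Origin at the centre of its underside. Loose; to be left alone.
Mind the look-alikes: they are no part of the job. What is shaped like the paddle_board but turquoise is not meant.

How it is judged:
By the outcome, as a careful person would: the job done as asked, in the order asked, and still so for the second after the job is handed in, with the robot touching nothing.
It also fails if it takes over 48 s, if anything falls off the work surface, if the arm or the gripper's body presses on something with over 40 N, if the wrist force passes 120 N, or if a joint passes its speed limit or range.

## Working session

There is one attempt and no reset: what is moved stays moved. The work goes in short steps, each a Python script; the robot and the scene stay as the last script left them, time stands still between calls to the robot, and variables do not carry over. Pictures are saved under pics/ and viewed, at most 10 in all, crops included, and the job is handed in when it is done.

```bash
mkdir -p pics
python3 - <<'E'
from workcell import arm
import cv2,pickle
for n in("scene","side"):
    d=arm.capture(n);cv2.imwrite(f"pics/{n}0.png",d["img"]);pickle.dump(d,open(n+".pkl","wb"));print(n,d["t"],-d["R"].T@d["t"],d["R"][2])
E
```

```text
scene [ 0.35624638 -0.09058956  1.63715741] [1.10982542 0.78426757 0.98418203] [-0.48803404 -0.59191073 -0.64145496]
side [0.40554324 0.31234966 1.20960137] [-0.18852622  0.9064392   0.93165925] [ 0.50927961 -0.65605616 -0.55697809]
```

View pics/scene0.png

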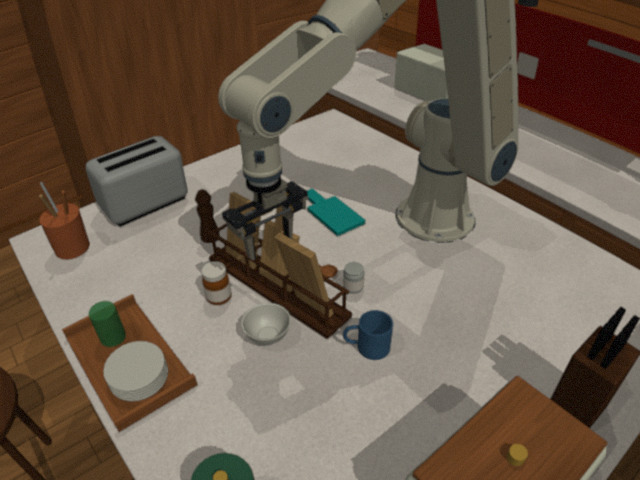

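View pics/side0.png

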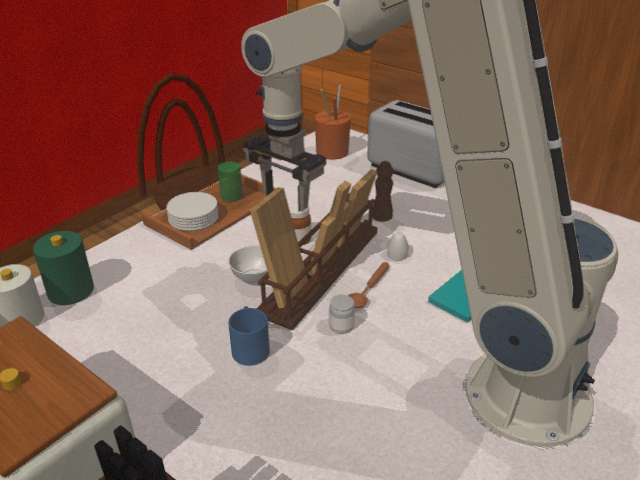

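Run:
```python
import cv2
a=cv2.imread("pics/side0.png")[150:350,220:420];b=cv2.imread("pics/scene0.png")[180:340,190:360]
cv2.imwrite("pics/c1.png",cv2.resize(a,(600,600),interpolation=3));cv2.imwrite("pics/c2.png",cv2.resize(b,None,fx=3.5,fy=3.5,interpolation=2))
```

```text
(no output)
```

View pics/c1.png

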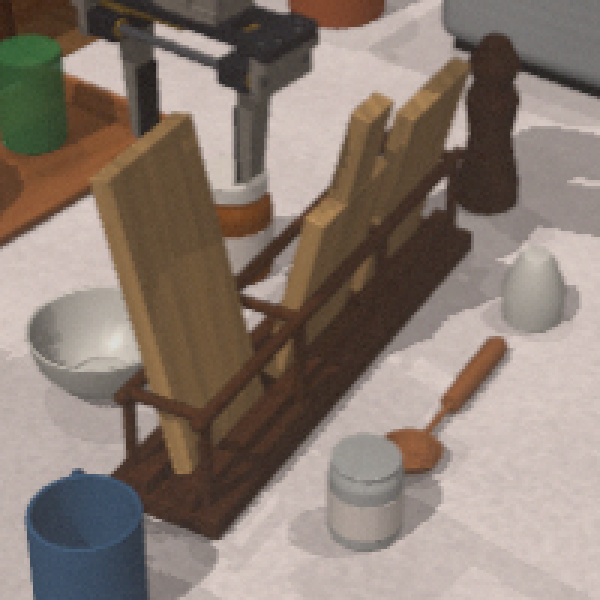

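View pics/c2.png

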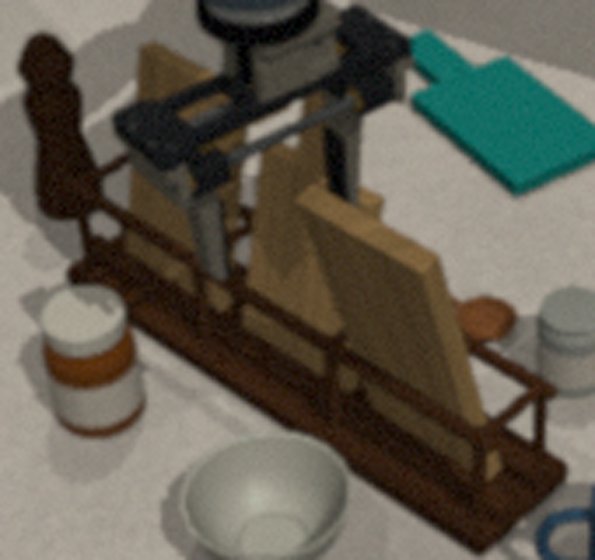

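```bash
cat > h.py <<'E'
import cv2,numpy as np,pickle
C={n:pickle.load(open(f"{n}.pkl","rb")) for n in("scene","side")}
def proj(n,X):
    d=C[n];K=np.array([[d["fx"],0,d["cx"]],[0,d["fy"],d["cy"]],[0,0,1]])
    return cv2.projectPoints(np.float64(X).reshape(-1,3),cv2.Rodrigues(d["R"])[0],d["t"],K,np.float64(d["dist_coeffs"]))[0].reshape(-1,2)
def rz(p,X):
    X=np.float64(X).reshape(-1,3);c,s=np.cos(p[2]),np.sin(p[2])
    return X@np.array([[c,s,0],[-s,c,0],[0,0,1]])+[p[0],p[1],0]
E
python3 - <<'E'
from h import *
from scipy.optimize import least_squares
M={"side":([[-.05,.225,0],[-.05,-.225,0],[-.033,.21,.1]],[[293,329],[376.7,233],[289.3,287.3]]),
"scene":([[-.05,.225,0],[.05,.225,0],[.05,-.225,0]],[[350.9,318.6],[327,338],[210,260.9]])}
f=lambda p:np.concatenate([(proj(n,rz(p,a))-b).ravel() for n,(a,b) in M.items()])
s=least_squares(f,[.6,0,0],loss="soft_l1");p=s.x;print(p,np.degrees(p[2]));print(f(p).reshape(-1,2).round(1))
np.save("rack.npy",p)
a=np.radians(14);off=lambda L,sg:[sg*np.sin(a)*L,0,.02+np.cos(a)*L]
im={n:C[n]["img"].copy() for n in C}
def dot(X,col):
    for n in C:
        for q in proj(n,rz(p,X)):cv2.circle(im[n],tuple(int(round(v)) for v in q),1,col,-1)
for y in(-.21,-.07,.07,.21):dot([[-.033,y,.1],[.033,y,.1]],(0,0,255))
def bd(y,L,w,sg):
    o=off(L,sg);dot([[o[0],y-w,o[2]],[o[0],y+w,o[2]]],(255,0,0))
bd(.14,.25,.055,1);bd(0,.245,.02,-1);bd(-.14,.19,.055,-1)
cv2.imwrite("pics/ov.png",np.hstack([cv2.resize(im["side"][150:350,220:420],(400,400),interpolation=2),cv2.resize(im["scene"][170:345,190:365],(400,400),interpolation=2)]))
print(rz(p,[[off(.245,-1)],[[off(.19,-1)[0],-.14,off(.19,-1)[2]]],[[0,.14,0]]]))
E
```

```text
[ 0.57474658 -0.07231077  0.15691305] 8.990455342373513
[[ 0.2  0.5]
 [ 1.9 -1.2]
 [-0.4  0.7]
 [ 0.9 -1.4]
 [-0.7  2.3]
 [-1.   0.3]]
[[ 0.5162039  -0.08157302  0.25772245]
 [ 0.55122392 -0.21777375  0.20435619]
 [ 0.55286879  0.06596925  0.        ]]
```

View pics/ov.png

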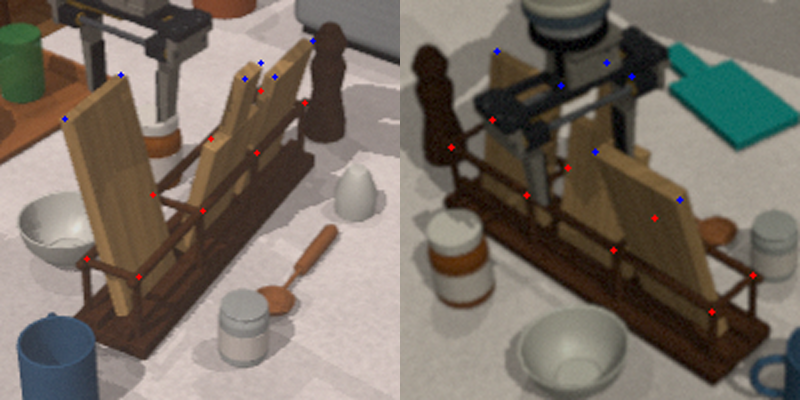

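```bash
cat >> h.py <<'E'
from workcell import arm
from scipy.spatial.transform import Rotation as Ro
p=np.load("rack.npy")
def W(x,y,z): return rz(p,[x,y,z])[0]
def ori():
    q0=np.array(arm.current_tcp_rot());R0=Ro.from_quat(q0[[1,2,3,0]]).as_matrix();c,s=np.cos(p[2]),np.sin(p[2])
    y=np.array([-s,c,0])*np.sign(R0[1,1] or 1);z=np.array([0,0,-1.])
    q=Ro.from_matrix(np.c_[np.cross(y,z),y,z]).as_quat();return q[[3,0,1,2]]
def snap(name):
    b={n:arm.capture(n)["img"] for n in("side","scene")}
    cv2.imwrite(name,np.hstack([cv2.resize(b["side"][150:350,220:420],(400,400),interpolation=2),cv2.resize(b["scene"][170:345,190:365],(400,400),interpolation=2)]))
def push(y,z,x1):
    xs=np.arange(-.075,x1+.001,.01)
    for x in xs:
        arm.move_straight(W(x,y,z),.04)
        F=np.array(arm.current_force());print(round(x,3),F.round(1),arm.current_clock())
        if np.linalg.norm(F-F0)>8: print("STOP");break
F0=np.zeros(3)
E
python3 - <<'E'
import h
from h import *
print(arm.current_tcp_rot(),arm.current_clock())
arm.move_straight([.625,0,.36],.2)
arm.move_gripper(0)
arm.goto(W(-.11,0,.34),ori());arm.move_straight(W(-.11,0,.22),.15)
h.F0=np.array(arm.current_force());print(h.F0,arm.current_clock(),arm.current_tcp_pos()-W(-.11,0,.22),arm.current_finger_gap())
push(0,.22,.018)
snap("pics/p1.png")
E
```

```text
[-4.16636755e-04  7.07099190e-01  7.07114114e-01 -4.37934607e-04] 0.1
[-0.82315946  0.52650687  0.55243074] 4.55 [ 6.53997993e-04 -4.01079094e-05  7.05966369e-04] 0.009048314817257456
-0.075 [ 0.7 -0.4  0.1] 5.575
-0.065 [-0.2 -0.6 -1.6] 5.975
-0.055 [-0.9 -0.2 -0.5] 6.375
-0.045 [-0.1 -0.4  0.3] 6.775
-0.035 [-0.3  0.1  0.1] 7.175
-0.025 [ 0.2 -0.2  0.2] 7.575
-0.015 [-0.4 -0.3 -0.6] 7.975
-0.005 [-0.3  0.   0.3] 8.375
0.005 [-0.2 -0.4  0.2] 8.775
0.015 [ 0.7 -0.1 -0.1] 9.175
```

View pics/p1.png

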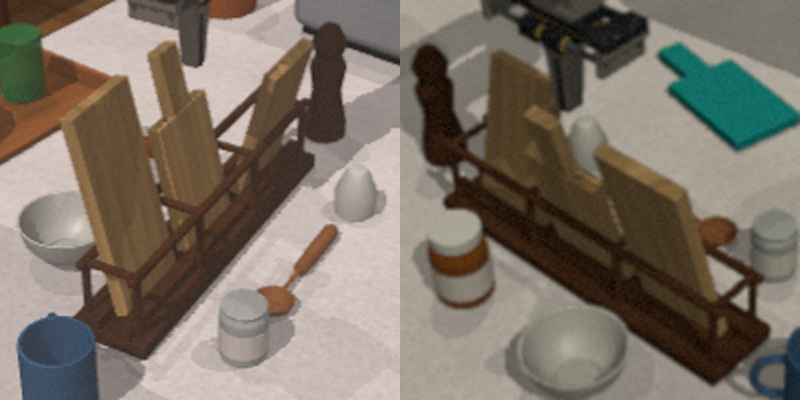

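The paddle board (left view around (180,130)) now leans back, parallel to the tall board. The small board (280,100) still leans forward. Next is the small board.

Run:
```python
import h
from h import *
arm.move_straight(W(-.11,0,.22),.15);arm.move_straight(W(-.11,-.14,.22),.15);arm.move_straight(W(-.11,-.14,.182),.1)
h.F0=np.array(arm.current_force());print(arm.current_clock())
push(-.14,.182,.012)
arm.move_straight(W(-.11,-.14,.182),.15);arm.move_straight(W(-.14,-.14,.36),.2)
arm.hold(.5);print(arm.current_clock())
snap("pics/p2.png")
```

```text
11.875
-0.075 [ 0.6  0.1 -0.2] 12.9
-0.065 [-0.   0.4  0.3] 13.3
-0.055 [-0.1  0.1  0.3] 13.7
-0.045 [ 0.2 -0.4 -0.3] 14.1
-0.035 [-0.  -0.4 -0.4] 14.5
-0.025 [0.4 0.4 0.6] 14.9
-0.015 [-0.1  0.  -0.7] 15.3
-0.005 [ 0.3  0.4 -0.1] 15.7
0.005 [-0.2 -0.6 -0.2] 16.1
18.5667
```

View pics/p2.png

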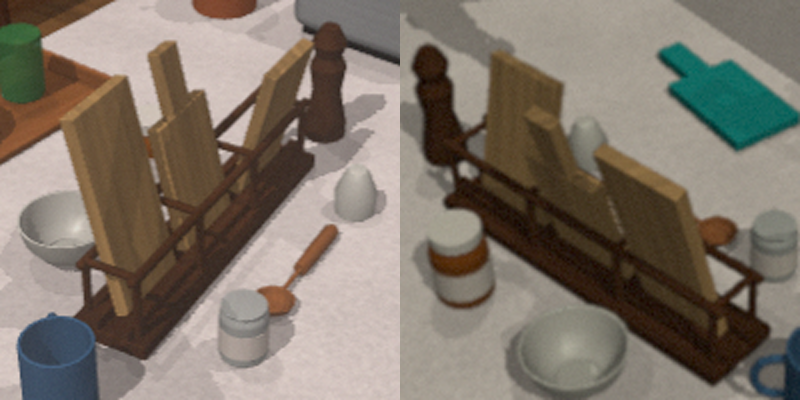

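The small board (left view, top at (285,55)) still leans forward, and nothing else has changed. I'll push again, further this time, and take a picture while the finger is in contact.

Run:
```python
import h
from h import *
arm.move_straight(W(-.11,-.14,.182),.2)
arm.move_straight(W(-.02,-.14,.182),.06);print(arm.current_tcp_pos()-W(-.02,-.14,.182),arm.current_force(),arm.current_clock())
snap("pics/p3.png")
```

```text
[-2.62968861e-04 -4.92099926e-05  6.20186520e-05] [ 0.02776486 -0.00711934  0.37861351] 21.3667
```

View pics/p3.png

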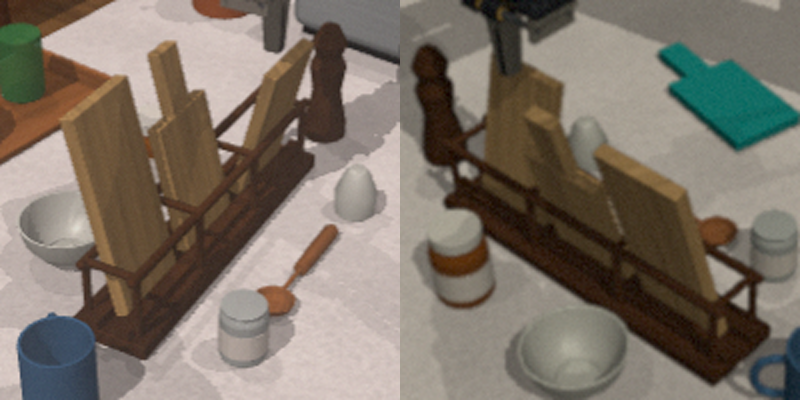

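Run:
```python
from h import *
X=np.array(arm.current_tcp_pos());print(X)
for n,o,k in(("side",(220,150),2),("scene",(190,170),400/175)):
    print(n,((proj(n,X)-o)*k).round(), [((proj(n,W(sx,-.14+e,.02+.19*.97))-o)*k).round()[0].tolist() for sx in(-.055,-.037,.037,.055) for e in(-.055,.055)])
q=np.array(arm.current_tcp_rot());print(Ro.from_quat(q[[1,2,3,0]]).as_matrix().round(2))
```

```text
[ 0.57664316 -0.2138103   0.18207799]
side [[275.  68.]] [[319.0, 41.0], [281.0, 78.0], [306.0, 38.0], [267.0, 75.0], [254.0, 24.0], [213.0, 60.0], [242.0, 21.0], [200.0, 57.0]]
scene [[113.  92.]] [[102.0, 47.0], [165.0, 81.0], [90.0, 53.0], [154.0, 88.0], [42.0, 81.0], [105.0, 119.0], [30.0, 88.0], [92.0, 126.0]]
[[ 0.99  0.16 -0.  ]
 [ 0.16 -0.99 -0.  ]
 [-0.    0.   -1.  ]]
```

In both views the visible fingertip is about 20 px (roughly 20 mm) above the projected TCP. The finger therefore passed over the small board's top, so I'll retract and push lower.

Run:
```python
import h
from h import *
d=[]
for n,q in(("side",(357.5,174)),("scene",(235.9,201.5))):
    c=C[n];K=np.array([[c["fx"],0,c["cx"]],[0,c["fy"],c["cy"]],[0,0,1]])
    u=cv2.undistortPoints(np.float64([[q]]),K,np.float64(c["dist_coeffs"])).reshape(2,1);d+=[np.c_[c["R"],c["t"]],u]
t=cv2.triangulatePoints(d[0],d[2],d[1],d[3]).ravel();print("tip",t[:3]/t[3])
arm.move_straight(W(-.02,-.14,.25),.2);arm.move_straight(W(-.11,-.14,.25),.2);arm.move_straight(W(-.11,-.14,.155),.15)
h.F0=np.array(arm.current_force());print(arm.current_clock())
push(-.14,.155,.007)
snap("pics/p4.png");print(arm.current_clock())
```

```text
tip [ 0.58001889 -0.2187616   0.20857253]
23.3417
-0.075 [ 0.  -0.1  0.2] 24.3667
-0.065 [-0.2 -0.1  0.4] 24.7667
-0.055 [ 0.4 -0.  -0.6] 25.1667
-0.045 [-0.2  1.5  0.4] 25.5667
-0.035 [ 0.5 -0.4  0.7] 25.9667
-0.025 [-0.4 -1.3  0.4] 26.3667
-0.015 [-0.3 -0.4  0.9] 26.7667
-0.005 [-0.7  0.1  0.4] 27.1667
0.005 [-0.1  0.3  0.2] 27.5667
27.6667
```

View pics/p4.png

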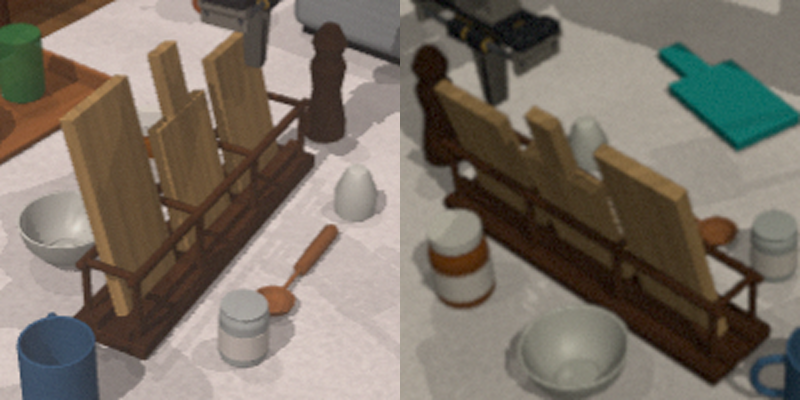

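All three boards now lean back in parallel; the small board's top is at (225,45) in the left view. I'll retract and check once more.

Run:
```python
from h import *
arm.move_straight(W(-.11,-.14,.155),.15);arm.move_straight(W(-.14,-.14,.34),.2);arm.hold(.5)
snap("pics/p5.png");print(arm.current_clock())
```

```text
30.2667
```

View pics/p5.png

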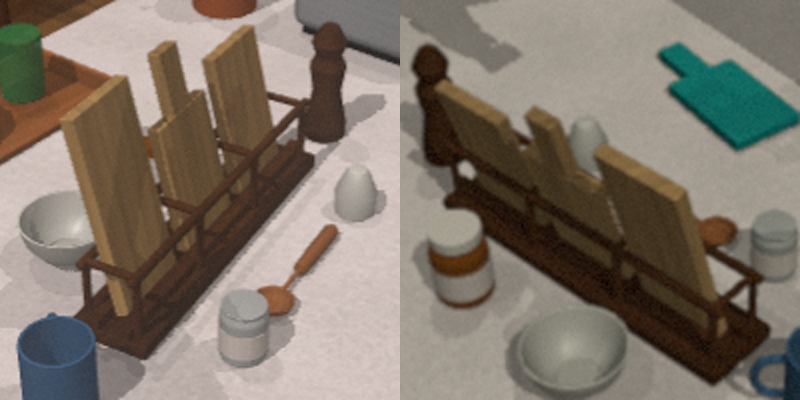

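All three boards rest on the back rail, the surroundings are unchanged, and the arm is clear.

```bash
python3 -c "
from workcell import arm
print(arm.finish_job())"
```

```text
the job is handed in; nothing more can be done
None
```

Both flopped boards, the paddle and the small one, now lean at rest against the back rail, and the tall board and everything around the rack look undisturbed; the small board took three tries because the first two passes went over its top, and I handed the job in just after 30 s on the robot's clock.

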